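# Set the round cake rings on their gold boards

## Task

Get the counter ready for moulding small cakes: stand each of the four round steel rings upright in the middle of the gold cake board of its size, the smallest ring on the smallest board and so on up to the largest on the largest, so that a gold border shows all round each ring. The square and the oblong frame are not needed: leave them where they are.

Things in the scene. Friction and masses are not known exactly. Their poses are not given: they have to be found in the camera images.
- ring_a: the smallest round steel cake ring: plain tube open at both ends, 34 mm outside diameter, wall 2.5 mm, 40 mm high, loose, 45 to 90 g, standing on the counter (counter top is z = 0). Origin on its axis at its lower edge, z up the axis; a round body, yaw means nothing
- ring_b: the second smallest round steel cake ring: plain tube open at both ends, 45 mm outside diameter, wall 2.5 mm, 40 mm high, loose, 52 to 105 g, standing on the counter (counter top is z = 0). Origin on its axis at its lower edge, z up the axis; a round body, yaw means nothing
- ring_c: the second largest round steel cake ring: plain tube open at both ends, 56 mm outside diameter, wall 2.5 mm, 40 mm high, loose, 60 to 120 g, standing on the counter (counter top is z = 0). Origin on its axis at its lower edge, z up the axis; a round body, yaw means nothing
- ring_d: the largest round steel cake ring: plain tube open at both ends, 67 mm outside diameter, wall 2.5 mm, 40 mm high, loose, 68 to 136 g, standing on the counter (counter top is z = 0). Origin on its axis at its lower edge, z up the axis; a round body, yaw means nothing
- board_a: the smallest round gold cake board: flat disc 56 mm in diameter, 3 mm thick, fixed to the counter, with a small flat 14 mm wide tab standing 18 mm out past its rim along its +x. Origin at the centre of the disc's underside, z up; its top is at z = 3 mm
- board_b: the second smallest round gold cake board: flat disc 67 mm in diameter, 3 mm thick, fixed to the counter, with a small flat 14 mm wide tab standing 18 mm out past its rim along its +x. Origin at the centre of the disc's underside, z up; its top is at z = 3 mm
- board_c: the second largest round gold cake board: flat disc 78 mm in diameter, 3 mm thick, fixed to the counter, with a small flat 14 mm wide tab standing 18 mm out past its rim along its +x. Origin at the centre of the disc's underside, z up; its top is at z = 3 mm
- board_d: the largest round gold cake board: flat disc 89 mm in diameter, 3 mm thick, fixed to the counter, with a small flat 14 mm wide tab standing 18 mm out past its rim along its +x. Origin at the centre of the disc's underside, z up; its top is at z = 3 mm
- frame_square: square steel frame, open top and bottom, 52 x 52 mm outside, wall 2.5 mm, 40 mm high, loose, 90 g. Not a round ring: leave it where it stands. Origin at the centre of its lower edge, z up, x and y along its sides
- frame_oblong: oblong steel frame, open top and bottom, 100 mm (its x) x 38 mm (its y) outside, wall 2.5 mm, 40 mm high, loose, 110 g. Not a round ring: leave it where it stands. Origin at the centre of its lower edge, z up
Things that resemble listed ones, but are neither listed nor needed, are in the scene too. What is shaped like the board_b but brown or purple is not meant.

How it is judged (in metres and radians):
At the end, for the whole second after the job is handed in: Each round ring stands upright (within 0.1 rad) flat on the board of its own size rank (its lower edge less than 7 mm above the board's underside), its axis within 10 mm of the board's centre, at rest; the square and oblong frames are within 20 mm of where they started (horizontal distance between ring_a and board_a below 0.01 m and z of ring_a in the frame of board_a between 0 and 0.007 m and angle between each of ring_a, ring_b, ring_c, ring_d's own z axis and vertical below 0.1 rad and linear speed of each of ring_a, ring_b, ring_c, ring_d below 0.02 m/s and horizontal distance between ring_b and board_b below 0.01 m and z of ring_b in the frame of board_b between 0 and 0.007 m and horizontal distance between ring_c and board_c below 0.01 m and z of ring_c in the frame of board_c between 0 and 0.007 m and horizontal distance between ring_d and board_d below 0.01 m and z of ring_d in the frame of board_d between 0 and 0.007 m and distance of each of frame_square, frame_oblong from where it was at the start of the episode below 0.02 m); the robot touches nothing.
It fails at once if the square frame is moved more than 20 mm (distance of frame_square from where it was at the start of the episode above 0.02 m).
It fails at once if the oblong frame is moved more than 20 mm (distance of frame_oblong from where it was at the start of the episode above 0.02 m).
It also fails if it takes over 96 s, if anything falls off the work surface, if the arm or the gripper's body presses on something with over 40 N, if the wrist force passes 120 N, or if a joint passes its speed limit or range.

## Robot

A 6-joint arm with a two-finger parallel gripper is mounted at the origin on the work surface. World frame = base frame: x ahead of the robot, y to its left, z up, the work surface at z = 0. Lengths are in mm, angles in rad, forces in N, time in s.
With the tool pointing down it reaches from about 350 to 775 mm from the base axis. Payload 7.3 kg.
Tool frame: the origin (TCP) lies at the very end of the fingers, on their centre line; the grasp point (between the pads) lies 19 mm behind it; z points along the fingers, y is the line along which they close (so a half turn about z gives the same grasp; the last joint's range is limited). The gripper opens to 92 mm and grips with 3 to 60 N. Pads are 19 mm wide; open, the fingers measure 130 mm over their backs; the gripper's body (75 mm by 190 mm) begins 47 mm behind the grasp point.
Start: joints at [-1.419, 0.342, 1.524, -0, 1.275, -0.146], TCP at [154.067, -501.908, 190.541] pointing down, gripper open.
Joint ranges: [-2.53, 2.53], [-0.77, 2.02], [0.04, 2.7], [-1, 4.14], [0.28, 2.66], [-3.11, 3.11]. Speed limits (rad/s): [2.57, 2.57, 3.14, 3.14, 3.14, 3.14].

## Interface

Orientations are given as [roll, pitch, yaw] about the fixed x, y, z axes, in that order (R = Rz(yaw) Ry(pitch) Rx(roll)).
In Python, from plant import get_obs, vision, workorder gives the robot as it stands.
- The arm moves only by the shell command python3 -m pendant 'ROWS' [OPENING]. ROWS is a JSON object of lists of equal length, an entry for each row: "dp": the shift along the tool's x, y, z in m, a list of three; "rotation": the turn, a rotation vector about the tool's x, y, z in rad, a list of three. A call has 1 to 8 rows; each row is the pose to reach, as a shift and turn from the pose commanded when the call began, along the tool's axes at that moment; what a row does not reach only later rows make up. A row lasts 1/8 s, in which the tool goes at most 62.5 mm and 10.7 degrees, less where a joint would pass 70% of its speed; a pose out of reach is approached as far as the arm can. A call with a gripper value outside its range is refused whole. OPENING is the finger opening in m, from 0 to 0.0918, set as the call begins (- or left out, the last holds). The fingers move at their own pace and stop on an object; the grip force is fixed at half the most. Time passes only in rows, so rows that repeat a pose let the fingers close. It gives the time, the measured TCP pose, the force, the opening and the grip force at its end, in the units of the state.
- get_obs(): the state, without advancing time (a new reading comes with each control period).
- vision.capture(name): name is "scene" or "top"; returns a dict with "pixels" (400x640x3 uint8, red, green, blue), "vfov" (degrees; the focal length in pixels is half the picture's height over the tangent of half this angle, whatever the lens; pixels are square), "cx", "cy" (the principal point, pixels), "dist" ([k1, k2, p1, p2, k3] as OpenCV has them; the pictures are not rectified), "pose" (4x4, takes a point from camera to world coordinates). Camera axes: x right, y up, looking along -z (the intrinsics and any distortion apply to the point x, -y, -z); pixel columns grow to the right and rows downward; lengths in mm; the calibration is good to about 2 mm. A picture is of the moment at which its call begins. There is no depth.
- workorder.close_job(): hands the job in; it is judged then, once.
The state is a dict: "time": time; "joint_positions": joint angles; "dq": joint speeds; "tau": joint torques, N m; "tool_pos": TCP position; "tcp_rot": TCP orientation; "contact_force": force on the tool from outside, world axes, zero at the start; "moment": the same for the moment, N m; "grip_width": finger opening in mm; "finger_force": force on a finger pad.
Only numpy, scipy, OpenCV 4.12 (cv2) and the standard library are available. Lean on these libraries where they do the work, as an engineer would, in place of code of your own. Each camera call takes 0.05 s, during which the arm holds its last target. There are 200 camera calls.

## Working session

There is one attempt and no reset: what is moved stays moved. The work goes in short steps, Python scripts to look and compute and a shell command to move; the robot and the scene stay as the last step left them, time stands still between calls to the robot, and variables do not carry over. Pictures are saved under pics/ and viewed, at most 14 in all, crops included, and the job is handed in when it is done.

```bash
ls; mkdir -p pics
python3 - <<'E'
from plant import get_obs, vision
import cv2, numpy as np, pickle
for n in ["scene","top"]:
    c=vision.capture(n); pickle.dump(c,open(f"pics/{n}0.pkl","wb"))
    cv2.imwrite(f"pics/{n}0.png",c["pixels"][:,:,::-1]); print(n,c["vfov"],c["cx"],c["cy"],c["dist"],np.round(c["pose"],3).tolist())
print(get_obs())
E
```

```text
pics
scene 53.1216508863508 320.7413854746048 204.0149350187062 [-0.03907609  0.          0.          0.          0.        ] [[0.353, -0.657, 0.666, 1134.805], [0.936, 0.246, -0.253, -245.974], [0.002, 0.713, 0.702, 699.673], [0.0, 0.0, 0.0, 1.0]]
top 45.30987153895091 314.0709968728178 194.9338514465155 [0.01138912 0.         0.         0.         0.        ] [[0.013, 0.991, -0.132, 326.966], [-1.0, 0.013, 0.001, -2.404], [0.003, 0.132, 0.991, 1267.248], [0.0, 0.0, 0.0, 1.0]]
{'time': 0.1, 'joint_positions': array([-1.41900244e+00,  3.42636510e-01,  1.52494227e+00,  1.83757140e-05,
        1.27540413e+00, -1.46014745e-01]), 'dq': array([ 0.00126536, -0.0001388 , -0.00348775, -0.00105757, -0.00081999,
        0.00079879]), 'tau': array([ 2.30572623e-03, -4.32002306e+01, -2.44694424e+01,  7.19698844e-02,
        5.25782711e-02, -5.15541547e-05]), 'tool_pos': array([ 154.00383177, -501.46127579,  189.91583006]), 'tcp_rot': array([-3.14021975e+00, -2.19662432e-04,  2.97803115e-01]), 'contact_force': array([-0.06109982, -0.13303928, -0.70096711]), 'moment': array([-0.00521526,  0.01673321, -0.00180235]), 'finger_force': 0.0, 'grip_width': 92.00429793416608}
```

View pics/scene0.png

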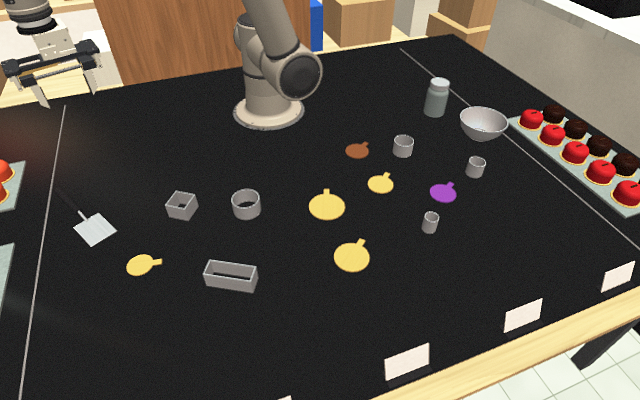

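View pics/top0.png

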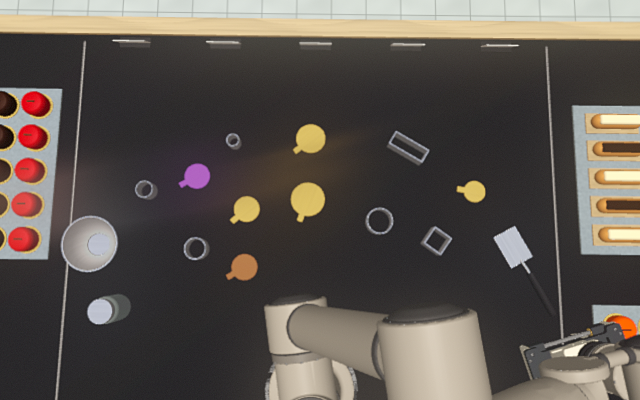

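The scene view shows four round rings at (246,204), (403,146), (475,167) and (430,222), and the frames at (182,206) and (231,276). Gold boards are at (352,257), (327,207), (381,184) and (140,265). Brown (357,150) and purple (443,192) are decoys. The top view matches it: rings at (380,221), (195,248), (146,189), (233,140), and gold boards at (310,138), (308,199), (246,209), (474,191).

Next I'll measure positions and diameters in both views.

```bash
cat > h.py <<'E'
import cv2, numpy as np, pickle
from scipy.optimize import least_squares
def cast(c,uv,z):
    f=200/np.tan(np.radians(c["vfov"]/2)); K=np.array([[f,0,c["cx"]],[0,f,c["cy"]],[0,0,1]])
    p=cv2.undistortPoints(np.asarray(uv,float).reshape(-1,1,2),K,np.array(c["dist"],float))[:,0]
    T=np.array(c["pose"]); d=np.c_[p[:,0],-p[:,1],-np.ones(len(p))]@T[:3,:3].T; o=T[:3,3]
    return (o+d*((z-o[2])/d[:,2])[:,None])[:,:2]
def fit(P,r=None):
    m=P.mean(0)
    if r: return least_squares(lambda q:np.hypot(*(P-q).T)-r,m,loss="soft_l1").x,r
    q=least_squares(lambda q:np.hypot(*(P-q[:2]).T)-q[2],[*m,30],loss="soft_l1").x; return q[:2],q[2]
def blobs(mask,lo,hi):
    cs,_=cv2.findContours(mask.astype(np.uint8),cv2.RETR_EXTERNAL,cv2.CHAIN_APPROX_NONE)
    return [k[:,0] for k in cs if lo<cv2.contourArea(k)<hi]
def gold(c):
    h=cv2.cvtColor(c["pixels"],cv2.COLOR_RGB2HSV); return (h[...,0]>19)&(h[...,0]<32)&(h[...,1]>90)&(h[...,2]>110)
def steel(c):
    h=cv2.cvtColor(c["pixels"],cv2.COLOR_RGB2HSV); return (h[...,1]<60)&(h[...,2]>65)
def boards(c,roi):
    m=np.zeros((400,640),np.uint8);x0,y0,x1,y1=roi;m[y0:y1,x0:x1]=gold(c)[y0:y1,x0:x1]
    out=[]
    for k in blobs(m,150,3000):
        P=cast(c,k,3); q,r=fit(P)
        for _ in range(3):
            e=np.hypot(*(P-q).T)-r; q,r=fit(P[np.abs(e)<3])
        out.append((k.mean(0).round(),q.round(1),round(2*r,1)))
    return out
def rings(c,roi):
    m=np.zeros((400,640),np.uint8);x0,y0,x1,y1=roi;m[y0:y1,x0:x1]=steel(c)[y0:y1,x0:x1]
    m=cv2.morphologyEx(m,cv2.MORPH_CLOSE,np.ones((3,3)));out=[]
    cam=np.array(c["pose"])[:2,3]
    for k in blobs(m,80,2500):
        P=cast(c,k,40); ctr=P.mean(0); u=(ctr-cam)/np.linalg.norm(ctr-cam)
        q,r=ctr,0
        for _ in range(4):   # far half of the silhouette is the top rim
            S=P[(P-q)@u>-2]; q,r=fit(S)
        out.append((k.mean(0).round(),q.round(1),round(2*r,1),round(float(np.std(np.hypot(*(S-q).T)-r)),1)))
    return out
E
python3 - <<'E'
from h import *
for n,roi in [("scene",(110,120,500,310)),("top",(120,100,500,285))]:
    c=pickle.load(open(f"pics/{n}0.pkl","rb"));print(n)
    for b in boards(c,roi):print(" board",*b)
    for b in rings(c,roi):print(" ring",*b)
a=cv2.imread("pics/scene0.png")[120:300,120:500]; cv2.imwrite("pics/crop.png",cv2.resize(a,None,fx=2.1,fy=2.1,interpolation=2))
E
```

```text
scene
 board [143. 263.] [ 508.7 -428.9] 54.8
 board [352. 255.] [649.9  10. ] 77.6
 board [326. 205.] [484.  16.] 88.8
 board [381. 183.] [456.  178.1] 66.6
 ring [231. 276.] [ 630.4 -255.5] 89.3 9.2
 ring [430. 222.] [634.8 214.2] 34.5 0.7
 ring [181. 205.] [ 381.8 -317.6] 69.7 3.6
 ring [246. 204.] [ 423.8 -170.5] 66.2 0.9
 ring [475. 167.] [500.4 439.1] 43.1 1.2
 ring [403. 145.] [347.2 301.7] 53.6 1.1
 ring [481. 128.] [382.2 542.7] 119.0 9.7
 ring [266. 123.] [1039590.  -416838.7] 2239843.7 21.0
top
 board [245. 210.] [456.8 175.4] 67.6
 board [307. 201.] [485.2  14.1] 90.0
 board [471. 191.] [ 511.  -429.4] 57.1
 board [309. 139.] [650.5   8.6] 78.8
 ring [196. 248.] [350.4 299.6] 57.1 0.7
 ring [436. 241.] [ 376.8 -312.4] 71.9 3.3
 ring [379. 221.] [ 427.2 -172.3] 69.3 0.6
 ring [146. 190.] [501.3 437.4] 46.5 0.7
 ring [231. 186.] [504.6 216.9] 86.6 16.3
 ring [233. 141.] [634.7 213. ] 36.2 0.8
 ring [408. 148.] [ 619.5 -246.5] 90.1 10.8
```

View pics/crop.png

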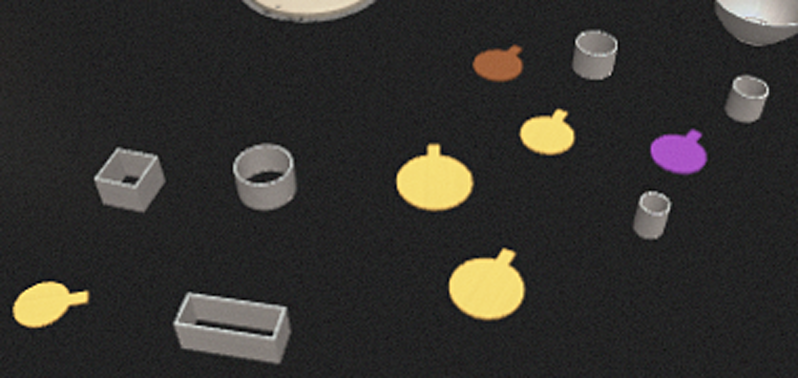

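All sizes match the description.
- **Rings:** a (635,213.5), b (501,438), c (349,300.5), d (425.5,−171.5).
- **Boards:** A (510,−429), B (456.5,177), C (650,9.5), D (484.5,15).
- **Could be mistaken (top view):** purple disc (197,176) and brown disc (243,267) for board B, the square frame (436,240) and oblong frame (408,148) for rings, and the bowl (90,244). The crop shows I've picked the right ones.

First move: go above ring d and turn the yaw to 0.

```bash
python3 -m pendant '{"dp":[[0.356,-0.236,0.07],[0.356,-0.236,0.07],[0.356,-0.236,0.07],[0.356,-0.236,0.07],[0.356,-0.236,0.07],[0.356,-0.236,0.07],[0.356,-0.236,0.07],[0.356,-0.236,0.07]],"rotation":[[0,0,0.15],[0,0,0.298],[0,0,0.298],[0,0,0.298],[0,0,0.298],[0,0,0.298],[0,0,0.298],[0,0,0.298]]}' 0.0918
```

```text
time: 1.1
tool_pos: [426.3, -168.4, 119.6]
tcp_rot: [-3.14, 0.001, 0.006]
contact_force: [-0.0, -0.9, -0.1]
grip_width: 91.6
finger_force: 0.0
```

```bash
python3 -m pendant '{"dp":[[0,0,0.03],[0,0,0.07],[0,0,0.1],[0,0,0.114],[0,0,0.114],[0,0,0.114]],"rotation":[[0,0,0],[0,0,0],[0,0,0],[0,0,0],[0,0,0],[0,0,0]]}'; python3 -m pendant '{"dp":[[0,0,0],[0,0,0],[0,0,0],[0,0,0],[0,0,0],[0,0,0],[0,0,0],[0,0,0]],"rotation":[[0,0,0],[0,0,0],[0,0,0],[0,0,0],[0,0,0],[0,0,0],[0,0,0],[0,0,0]]}' 0.05
```

```text
time: 1.85
tool_pos: [425.8, -172.5, 7.5]
tcp_rot: [3.141, -0.002, -0.001]
contact_force: [0.1, 0.5, -0.6]
grip_width: 92.0
finger_force: 0.0
time: 2.85
tool_pos: [425.1, -171.8, 6.5]
tcp_rot: [3.142, 0.0, -0.0]
contact_force: [-0.2, -1.0, 0.2]
grip_width: 50.1
finger_force: 0.0
```

Fingers closed past 67 mm with no force, so I'll look.

Run:
```python
from h import *
from plant import vision
ims=[]
for n in ["scene","top"]:
    c=vision.capture(n); pickle.dump(c,open(f"pics/{n}1.pkl","wb"))
    x,y=(150,100) if n=="scene" else (300,120)
    ims.append(cv2.resize(c["pixels"][y:y+180,x:x+190,::-1],None,fx=2.1,fy=2.1,interpolation=2))
cv2.imwrite("pics/g1.png",np.hstack(ims))
```

```text
(no output)
```

View pics/g1.png

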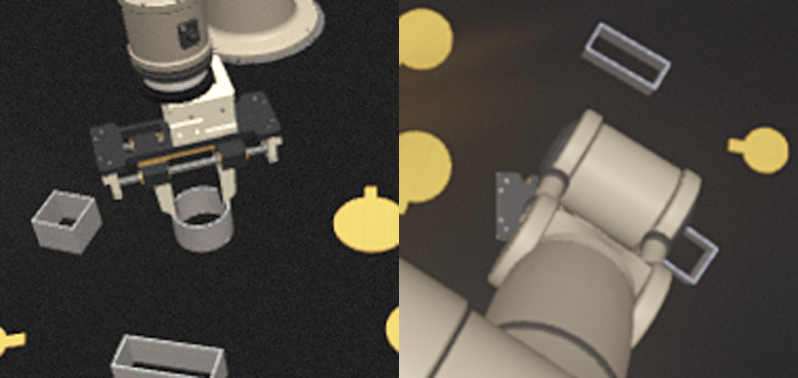

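Run:
```python
from h import *
c0=pickle.load(open("pics/scene0.pkl","rb"));c=pickle.load(open("pics/scene1.pkl","rb"))
ims=[cv2.resize(k["pixels"][150:250,190:305,::-1],None,fx=3.4,fy=3.4,interpolation=2) for k in (c0,c)]
cv2.imwrite("pics/g2.png",np.hstack(ims))
```

```text
(no output)
```

View pics/g2.png

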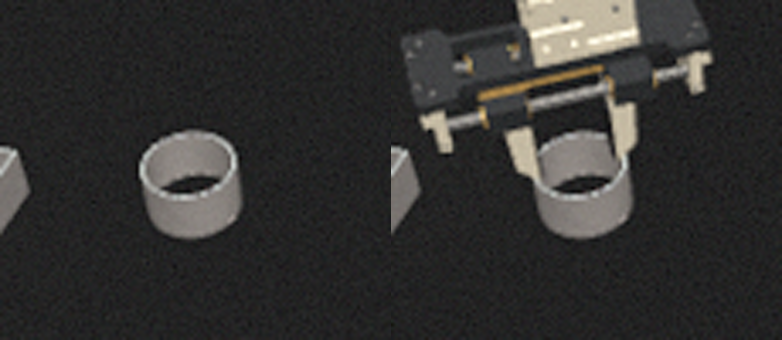

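```bash
cat >> h.py <<'E'
def proj(c,P):
    f=200/np.tan(np.radians(c["vfov"]/2)); K=np.array([[f,0,c["cx"]],[0,f,c["cy"]],[0,0,1]])
    T=np.linalg.inv(np.array(c["pose"])); q=np.asarray(P,float)@T[:3,:3].T+T[:3,3]; q=q*[1,-1,-1]
    return cv2.projectPoints(q,np.zeros(3),np.zeros(3),K,np.array(c["dist"],float))[0][:,0]
E
python3 - <<'E'
from h import *
c=pickle.load(open("pics/scene1.pkl","rb"))
for z in (6,45,72): print(z,((proj(c,[[425,-172+25,z],[425,-172-25,z],[395,-147,z],[395,-197,z]])-[190,150])*3.4+[391,0]).round().tolist())
print(rings(c,(215,180,280,230)))
E
```

```text
6 [[616.0, 188.0], [548.0, 206.0], [606.0, 162.0], [539.0, 178.0]]
45 [[610.0, 149.0], [540.0, 166.0], [600.0, 122.0], [531.0, 139.0]]
72 [[605.0, 121.0], [534.0, 138.0], [595.0, 94.0], [525.0, 110.0]]h.py:9: RuntimeWarning: Mean of empty slice.
  m=P.mean(0)
  ret = um.true_divide(
Traceback (most recent call last):
  File "h.py", line 36, in rings
    S=P[(P-q)@u>-2]; q,r=fit(S)
                         ~~~^^^
  File "h.py", line 11, in fit
    q=least_squares(lambda q:np.hypot(*(P-q[:2]).T)-q[2],[*m,30],loss="soft_l1").x; return q[:2],q[2]
      ~~~~~~~~~~~~~^^^^^^^^^^^^^^^^^^^^^^^^^^^^^^^^^^^^^^^^^^^^^^^^^^^^^^^^^^^^^
ValueError: Initial guess is outside of provided bounds
```

Run:
```python
from h import *
c=pickle.load(open("pics/scene1.pkl","rb"))
print("base plate bottom/left/right edge",cast(c,[[268,125],[233,112],[304,112]],0).round())
s=7;x0,y0=205,140
im=cv2.resize(c["pixels"][y0:y0+85,x0:x0+110,::-1],None,fx=s,fy=s,interpolation=2)
for x,col in((425,(0,0,255)),(395,(0,255,0))):
  for y in(-147,-197):
    p=[tuple(map(int,q)) for q in (proj(c,[[x-9.5,y,6],[x+9.5,y,6],[x+9.5,y,60],[x-9.5,y,60]])-[x0,y0]+.5)*s]
    cv2.polylines(im,[np.array(p)],True,col,1)
cv2.imwrite("pics/g3.png",im)
```

```text
base plate bottom/left/right edge [[  83.  -24.]
 [ -31. -112.]
 [  51.  105.]]
```

View pics/g3.png

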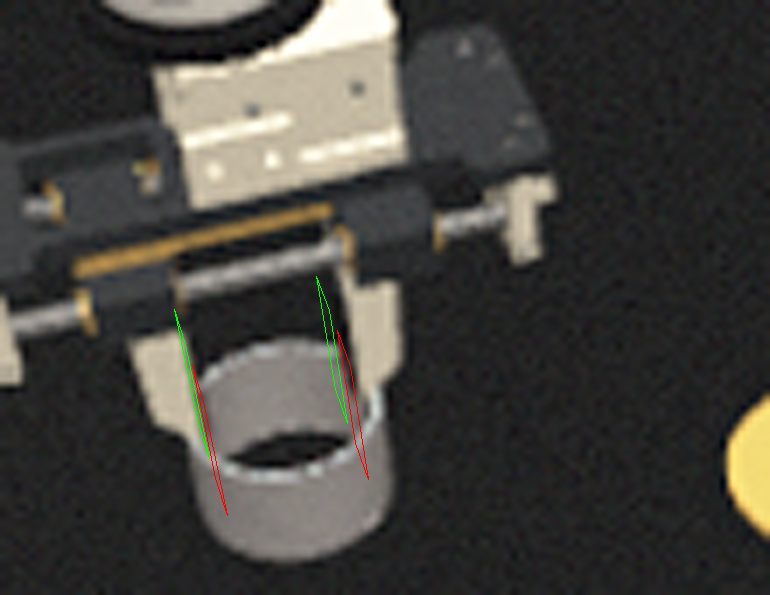

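The pads sit where expected in x and y, but the tips seem to end near the rim. I'll lift off and check where the fingertips really are.

```bash
python3 -m pendant '{"dp":[[0,0,-0.03],[0,0,-0.07],[0,0,-0.094],[0,0,-0.094],[0,0,-0.094]],"rotation":[[0,0,0],[0,0,0],[0,0,0],[0,0,0],[0,0,0]]}'
python3 - <<'E'
from h import *
from plant import vision,get_obs
c=vision.capture("scene");pickle.dump(c,open("pics/scene2.pkl","wb"));o=get_obs();x,y,z=o["tool_pos"];print(x,y,z)
print(rings(c,(215,150,280,230)))
s=6;x0,y0=190,95
im=cv2.resize(c["pixels"][y0:y0+100+25,x0:x0+130,::-1],None,fx=s,fy=s,interpolation=2)[:600]
w=o["grip_width"]/2
for yy in(y-w,y+w):
    p=[tuple(map(int,q)) for q in (proj(c,[[x-9.5,yy,z],[x+9.5,yy,z],[x+9.5,yy,z+60],[x-9.5,yy,z+60]])-[x0,y0]+.5)*s]
    cv2.polylines(im,[np.array(p)],True,(0,0,255),1)
cv2.imwrite("pics/g4.png",im)
E
```

```text
time: 3.58
tool_pos: [424.6, -171.5, 99.7]
tcp_rot: [-3.141, 0.001, -0.0]
contact_force: [0.7, -0.2, -0.4]
grip_width: 50.5
finger_force: 0.0
424.4367350637803 -171.44014665661132 99.45317088794528
[(array([246., 204.]), array([ 423.8, -170.5]), np.float64(66.2), 0.9), (array([222., 162.]), array([ 238.9, -196.8]), np.float64(23.2), 1.2), (array([253., 157.]), array([ 255.5, -109.1]), np.float64(20.7), 1.9)]
```

View pics/g4.png

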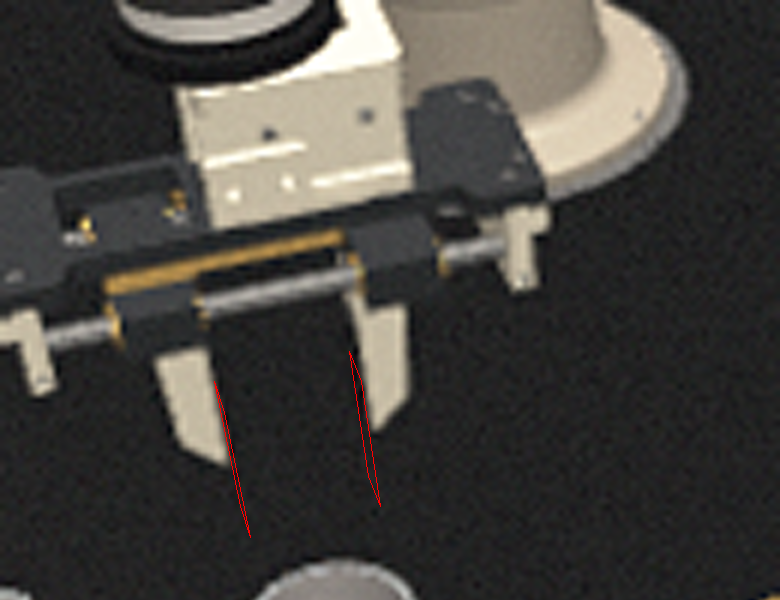

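Run:
```python
from h import *
c0=pickle.load(open("pics/scene0.pkl","rb"));t1=pickle.load(open("pics/top1.pkl","rb"));t0=pickle.load(open("pics/top0.pkl","rb"))
print("end plate top1", cast(t1,[[347,202],[366,202],[347,234],[366,234]],100).round())
a=.298;X=np.array([np.cos(a),np.sin(a),0]);Y=np.array([np.sin(a),-np.cos(a),0]);p=np.array([154,-501.5,190])
ims=[]
for c,x0,y0,s in((c0,0,50,5),(t0,520,310,5)):
  im=cv2.resize(c["pixels"][y0:y0+75,x0:x0+120,::-1],None,fx=s,fy=s,interpolation=2)
  for b,col in((p,(0,0,255)),(p+[0,0,32],(0,255,0)),(p-40*X,(255,255,0)),(p-[40,0,0],(255,0,255))):
    for q in (proj(c,[b+46*Y,b-46*Y])-[x0,y0]+.5)*s: cv2.circle(im,tuple(map(int,q)),5,col,2)
  ims.append(im[:300])
cv2.imwrite("pics/g5.png",np.vstack([cv2.resize(i,(600,300)) if 0 else i for i in ims]))
```

```text
end plate top1 [[ 466.  -84.]
 [ 467. -131.]
 [ 388.  -85.]
 [ 388. -131.]]
```

View pics/g5.png

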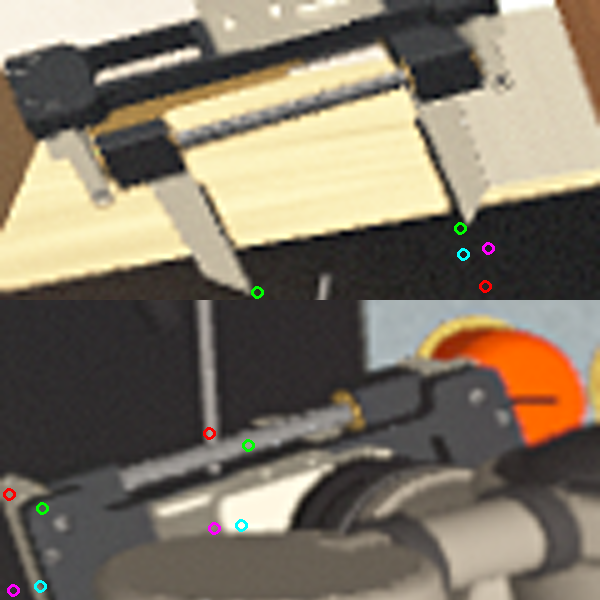

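Placement check: the gripper end plate puts x and y right (mid x ≈ 427). The start picture, this picture and the untouched ring all say the real fingertips are about 34 mm higher than the reported TCP. So I must command about 34 mm lower, and I'll descend in steps while watching the force.

```bash
python3 -m pendant '{"dp":[[0,0,0],[0,0,0.01],[0,0,0.02],[0,0,0.04],[0,0,0.06],[0,0,0.07],[0,0,0.08],[0,0,0.08]],"rotation":[[0,0,0],[0,0,0],[0,0,0],[0,0,0],[0,0,0],[0,0,0],[0,0,0],[0,0,0]]}' 0.0918; python3 -m pendant '{"dp":[[0,0,0.01],[0,0,0.02],[0,0,0.03],[0,0,0.04],[0,0,0.04]],"rotation":[[0,0,0],[0,0,0],[0,0,0],[0,0,0],[0,0,0]]}';  python3 -m pendant '{"dp":[[0,0,0],[0,0,0],[0,0,0],[0,0,0],[0,0,0],[0,0,0],[0,0,0],[0,0,0]],"rotation":[[0,0,0],[0,0,0],[0,0,0],[0,0,0],[0,0,0],[0,0,0],[0,0,0],[0,0,0]]}' 0.055
```

```text
time: 4.62
tool_pos: [424.9, -171.7, 20.0]
tcp_rot: [-3.141, 0.001, -0.0]
contact_force: [0.6, -0.1, 0.2]
grip_width: 91.5
finger_force: 0.0
time: 5.25
tool_pos: [424.6, -171.5, -20.4]
tcp_rot: [-3.141, 0.002, -0.0]
contact_force: [0.2, 0.6, -0.4]
grip_width: 91.6
finger_force: 0.0
time: 6.25
tool_pos: [425.3, -171.9, -19.2]
tcp_rot: [3.141, -0.0, -0.0]
contact_force: [-0.3, 0.7, 5.6]
grip_width: 66.2
finger_force: 30.0
```

Gripped at 66 mm. Lifting and carrying to board D.

```bash
python3 -m pendant '{"dp":[[0,0,-0.03],[0,0,-0.06],[0.015,-0.047,-0.07],[0.03,-0.094,-0.07],[0.045,-0.141,-0.07],[0.0595,-0.187,-0.07],[0.0595,-0.187,-0.07],[0.0595,-0.187,-0.07]],"rotation":[[0,0,0],[0,0,0],[0,0,0],[0,0,0],[0,0,0],[0,0,0],[0,0,0],[0,0,0]]}'
python3 - <<'E'
from h import *
from plant import vision
c=vision.capture("scene")
cv2.imwrite("pics/d1.png",cv2.resize(c["pixels"][120:280,230:430,::-1],None,fx=3,fy=3,interpolation=2))
E
```

```text
time: 7.25
tool_pos: [484.2, 14.9, 50.1]
tcp_rot: [3.141, 0.001, 0.0]
contact_force: [0.5, 0.0, -0.2]
grip_width: 66.4
finger_force: 30.0
```

View pics/d1.png

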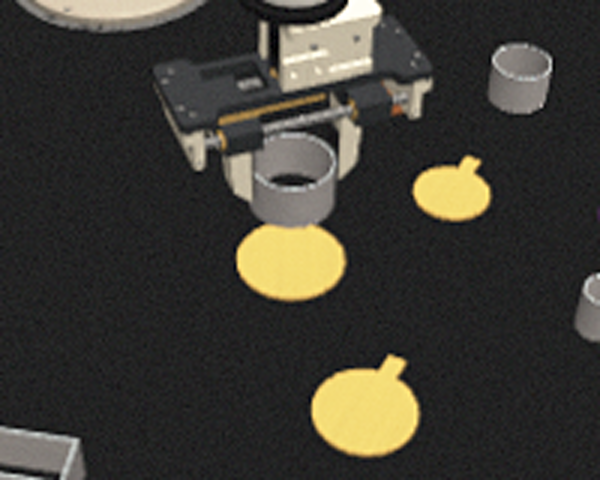

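The ring hangs upright at (293,180) in the crop, above board D. Lowering, releasing and retreating.

```bash
python3 -m pendant '{"dp":[[0,0,0.02],[0,0,0.04],[0,0,0.053],[0,0,0.06],[0,0,0.064],[0,0,0.066],[0,0,0.066],[0,0,0.066]],"rotation":[[0,0,0],[0,0,0],[0,0,0],[0,0,0],[0,0,0],[0,0,0],[0,0,0],[0,0,0]]}'; python3 -m pendant '{"dp":[[0,0,0],[0,0,0],[0,0,0],[0,0,0],[0,0,-0.02],[0,0,-0.05],[0,0,-0.09],[0,0,-0.09]],"rotation":[[0,0,0],[0,0,0],[0,0,0],[0,0,0],[0,0,0],[0,0,0],[0,0,0],[0,0,0]]}' 0.085
```

```text
time: 8.3
tool_pos: [485.0, 15.2, -15.2]
tcp_rot: [3.141, -0.001, 0.0]
contact_force: [0.4, -0.6, -0.9]
grip_width: 66.5
finger_force: 30.0
time: 9.3
tool_pos: [486.8, 14.9, 77.2]
tcp_rot: [3.141, -0.006, -0.0]
contact_force: [-0.1, -0.2, 0.2]
grip_width: 84.7
finger_force: 0.0
```

```bash
python3 -m pendant '{"dp":[[-0.023,-0.048,0],[-0.047,-0.095,0],[-0.07,-0.143,0],[-0.094,-0.19,0],[-0.117,-0.238,0],[-0.1355,-0.2855,0],[-0.1355,-0.2855,0],[-0.1355,-0.2855,0]],"rotation":[[0,0,0],[0,0,0],[0,0,0],[0,0,0],[0,0,0],[0,0,0],[0,0,0],[0,0,0]]}' 0.085; python3 -m pendant '{"dp":[[0,0,0.03],[0,0,0.055],[0,0,0.07],[0,0,0.08],[0,0,0.09],[0,0,0.094],[0,0,0.094]],"rotation":[[0,0,0],[0,0,0],[0,0,0],[0,0,0],[0,0,0],[0,0,0],[0,0,0]]}'; python3 -m pendant '{"dp":[[0,0,0],[0,0,0],[0,0,0],[0,0,0],[0,0,0],[0,0,0],[0,0,0],[0,0,0]],"rotation":[[0,0,0],[0,0,0],[0,0,0],[0,0,0],[0,0,0],[0,0,0],[0,0,0],[0,0,0]]}' 0.045
```

```text
time: 10.3
tool_pos: [348.8, 300.2, 73.7]
tcp_rot: [3.14, 0.001, 0.001]
contact_force: [-0.2, 0.3, -0.2]
grip_width: 84.7
finger_force: 0.0
time: 11.18
tool_pos: [349.3, 300.6, -19.5]
tcp_rot: [3.141, -0.0, -0.0]
contact_force: [-0.2, 0.2, 0.3]
grip_width: 84.6
finger_force: 0.0
time: 12.18
tool_pos: [349.3, 300.7, -19.4]
tcp_rot: [-3.142, -0.0, -0.0]
contact_force: [-0.1, -0.1, 4.2]
grip_width: 55.3
finger_force: 30.0
```

```bash
python3 -m pendant '{"dp":[[0,0,-0.03],[0,0,-0.07],[0.04,0.039,-0.08],[0.083,0.08,-0.08],[0.126,0.122,-0.08],[0.169,0.163,-0.08],[0.212,0.205,-0.08],[0.255,0.247,-0.08]],"rotation":[[0,0,0],[0,0,0],[0,0,0],[0,0,0],[0,0,0],[0,0,0],[0,0,0],[0,0,0]]}'; python3 -m pendant '{"dp":[[0.035,0.034,0],[0.046,0.044,0],[0.046,0.044,0.01],[0.046,0.044,0.04],[0.046,0.044,0.06],[0.046,0.044,0.07],[0.046,0.044,0.076],[0.046,0.044,0.076]],"rotation":[[0,0,0],[0,0,0],[0,0,0],[0,0,0],[0,0,0],[0,0,0],[0,0,0],[0,0,0]]}'
```

```text
time: 13.18
tool_pos: [605.1, 52.0, 59.9]
tcp_rot: [-3.142, 0.001, -0.0]
contact_force: [0.4, 1.6, -0.7]
grip_width: 55.1
finger_force: 30.0
time: 14.18
tool_pos: [650.2, 10.1, -15.2]
tcp_rot: [3.142, -0.0, 0.0]
contact_force: [0.3, -0.0, -0.6]
grip_width: 55.5
finger_force: 30.0
```

```bash
python3 -m pendant '{"dp":[[0,0,0],[0,0,0],[0,0,0],[0,0,0],[0,0,-0.02],[0,0,-0.05],[0,0,-0.09],[0,0,-0.09]],"rotation":[[0,0,0],[0,0,0],[0,0,0],[0,0,0],[0,0,0],[0,0,0],[0,0,0],[0,0,0]]}' 0.075; python3 -m pendant '{"dp":[[-0.019,-0.054,0],[-0.038,-0.109,0],[-0.057,-0.163,0],[-0.076,-0.218,0],[-0.095,-0.272,0],[-0.114,-0.327,0],[-0.133,-0.381,0],[-0.149,-0.428,0]],"rotation":[[0,0,0],[0,0,0],[0,0,0],[0,0,0],[0,0,0],[0,0,0],[0,0,0],[0,0,0]]}'; python3 -m pendant '{"dp":[[0,0,0],[0,0,0.02],[0,0,0.05],[0,0,0.07],[0,0,0.08],[0,0,0.09],[0,0,0.094],[0,0,0.094]],"rotation":[[0,0,0],[0,0,0],[0,0,0],[0,0,0],[0,0,0],[0,0,0],[0,0,0],[0,0,0]]}';python3 -m pendant '{"dp":[[0,0,0],[0,0,0],[0,0,0],[0,0,0],[0,0,0],[0,0,0],[0,0,0],[0,0,0]],"rotation":[[0,0,0],[0,0,0],[0,0,0],[0,0,0],[0,0,0],[0,0,0],[0,0,0],[0,0,0]]}' 0.035
```

```text
time: 15.18
tool_pos: [652.6, 9.4, 78.4]
tcp_rot: [3.141, -0.007, -0.0]
contact_force: [0.2, 1.1, -0.2]
grip_width: 74.7
finger_force: 0.0
time: 16.18
tool_pos: [499.8, 439.3, 73.4]
tcp_rot: [3.141, 0.001, 0.0]
contact_force: [0.7, -0.5, 1.7]
grip_width: 74.9
finger_force: 0.0
time: 17.18
tool_pos: [501.4, 437.6, -19.4]
tcp_rot: [-3.142, -0.0, -0.0]
contact_force: [-0.2, -0.1, -0.6]
grip_width: 74.9
finger_force: 0.0
time: 18.18
tool_pos: [501.4, 437.8, -19.3]
tcp_rot: [-3.141, -0.0, -0.0]
contact_force: [-0.9, 0.6, 3.1]
grip_width: 44.7
finger_force: 30.0
```

```bash
python3 -m pendant '{"dp":[[0,0,-0.03],[0,0,-0.07],[-0.009,0.05,-0.08],[-0.018,0.105,-0.08],[-0.027,0.16,-0.08],[-0.036,0.21,-0.08],[-0.0445,0.261,-0.08],[-0.0445,0.261,-0.08]],"rotation":[[0,0,0],[0,0,0],[0,0,0],[0,0,0],[0,0,0],[0,0,0],[0,0,0],[0,0,0]]}'; python3 -m pendant '{"dp":[[0,0,0],[0,0,0.02],[0,0,0.04],[0,0,0.06],[0,0,0.07],[0,0,0.076],[0,0,0.076],[0,0,0.076]],"rotation":[[0,0,0],[0,0,0],[0,0,0],[0,0,0],[0,0,0],[0,0,0],[0,0,0],[0,0,0]]}'; python3 -m pendant '{"dp":[[0,0,0],[0,0,0],[0,0,0],[0,0,0],[0,0,-0.02],[0,0,-0.05],[0,0,-0.09],[0,0,-0.09]],"rotation":[[0,0,0],[0,0,0],[0,0,0],[0,0,0],[0,0,0],[0,0,0],[0,0,0],[0,0,0]]}' 0.064
```

```text
time: 19.18
tool_pos: [455.8, 173.7, 60.2]
tcp_rot: [3.141, 0.002, -0.004]
contact_force: [-0.7, 0.5, -0.8]
grip_width: 44.7
finger_force: 30.0
time: 20.18
tool_pos: [457.1, 176.8, -15.0]
tcp_rot: [-3.142, -0.001, -0.0]
contact_force: [-0.0, -0.2, -0.8]
grip_width: 44.6
finger_force: 30.0
time: 21.18
tool_pos: [458.8, 177.1, 77.2]
tcp_rot: [-3.14, -0.006, -0.0]
contact_force: [-0.3, -0.8, -0.8]
grip_width: 63.9
finger_force: 0.0
```

```bash
python3 -m pendant '{"dp":[[0.05,-0.01,0],[0.1,-0.02,0],[0.15,-0.03,0],[0.178,-0.0365,0],[0.178,-0.0365,0],[0.178,-0.0365,0]],"rotation":[[0,0,0],[0,0,0],[0,0,0],[0,0,0],[0,0,0],[0,0,0]]}'; python3 -m pendant '{"dp":[[0,0,0],[0,0,0.02],[0,0,0.05],[0,0,0.07],[0,0,0.08],[0,0,0.09],[0,0,0.094],[0,0,0.094]],"rotation":[[0,0,0],[0,0,0],[0,0,0],[0,0,0],[0,0,0],[0,0,0],[0,0,0],[0,0,0]]}';python3 -m pendant '{"dp":[[0,0,0],[0,0,0],[0,0,0],[0,0,0],[0,0,0],[0,0,0],[0,0,0],[0,0,0]],"rotation":[[0,0,0],[0,0,0],[0,0,0],[0,0,0],[0,0,0],[0,0,0],[0,0,0],[0,0,0]]}' 0.025
```

```text
time: 21.92
tool_pos: [633.3, 212.8, 73.2]
tcp_rot: [3.141, 0.003, -0.0]
contact_force: [-0.8, -0.2, 0.3]
grip_width: 63.9
finger_force: 0.0
time: 22.92
tool_pos: [634.8, 213.1, -19.3]
tcp_rot: [3.142, -0.0, -0.0]
contact_force: [0.2, 0.7, -0.0]
grip_width: 63.7
finger_force: 0.0
time: 23.92
tool_pos: [634.8, 213.2, -19.3]
tcp_rot: [-3.142, -0.0, -0.0]
contact_force: [-0.2, 0.7, 3.4]
grip_width: 33.5
finger_force: 30.0
```

```bash
python3 -m pendant '{"dp":[[0,0,-0.03],[0,0,-0.07],[-0.008,0.04,-0.09],[-0.019,0.096,-0.09],[-0.03,0.152,-0.09],[-0.041,0.21,-0.09],[-0.052,0.268,-0.09],[-0.063,0.325,-0.09]],"rotation":[[0,0,0],[0,0,0],[0,0,0],[0,0,0],[0,0,0],[0,0,0],[0,0,0],[0,0,0]]}'; python3 -m pendant '{"dp":[[-0.011,0.056,0],[-0.022,0.112,0],[-0.033,0.168,0],[-0.044,0.224,0],[-0.054,0.28,0],[-0.062,0.317,0],[-0.062,0.317,0],[-0.062,0.317,0]],"rotation":[[0,0,0],[0,0,0],[0,0,0],[0,0,0],[0,0,0],[0,0,0],[0,0,0],[0,0,0]]}'; python3 -m pendant '{"dp":[[0,0,0.03],[0,0,0.05],[0,0,0.07],[0,0,0.08],[0,0,0.086],[0,0,0.086],[0,0,0.086]],"rotation":[[0,0,0],[0,0,0],[0,0,0],[0,0,0],[0,0,0],[0,0,0],[0,0,0]]}'; python3 -m pendant '{"dp":[[0,0,0],[0,0,0],[0,0,0],[0,0,0],[0,0,-0.02],[0,0,-0.05],[0,0,-0.09],[0,0,-0.09]],"rotation":[[0,0,0],[0,0,0],[0,0,0],[0,0,0],[0,0,0],[0,0,0],[0,0,0],[0,0,0]]}' 0.054
```

```text
time: 24.92
tool_pos: [570.9, -113.7, 70.2]
tcp_rot: [3.142, 0.0, -0.0]
contact_force: [0.6, -0.4, -0.5]
grip_width: 33.9
finger_force: 30.0
time: 25.92
tool_pos: [509.3, -428.0, 69.9]
tcp_rot: [-3.14, 0.001, -0.0]
contact_force: [0.6, 0.7, -0.4]
grip_width: 33.7
finger_force: 30.0
time: 26.8
tool_pos: [510.0, -429.2, -14.6]
tcp_rot: [3.141, -0.001, -0.0]
contact_force: [0.3, -0.9, -1.3]
grip_width: 33.7
finger_force: 30.0
time: 27.8
tool_pos: [511.7, -431.0, 80.2]
tcp_rot: [3.135, -0.006, -0.0]
contact_force: [1.1, -0.4, 0.2]
grip_width: 53.9
finger_force: 0.0
```

Now I'll back the arm away toward its start pose, then check all four.

```bash
python3 -m pendant '{"dp":[[-0.03,0.005,-0.03],[-0.08,0.015,-0.07],[-0.13,0.025,-0.1],[-0.18,0.035,-0.1],[-0.23,0.045,-0.1],[-0.28,0.055,-0.1],[-0.3,0.06,-0.1],[-0.3,0.06,-0.1]],"rotation":[[0,0,0],[0,0,0],[0,0,0],[0,0,0],[0,0,0],[0,0,0],[0,0,0],[0,0,0]]}'
python3 - <<'E'
from h import *
from plant import vision
B=dict(A=(510,-429,34,7),B=(456.5,177,45,7),C=(650,9.5,56,7),D=(484.5,15,67,7))
ims=[]
for n in("scene","top"):
    c=vision.capture(n);pickle.dump(c,open(f"pics/{n}9.pkl","wb"))
    st=steel(c)
    for k,(x,y,d,_) in B.items():
        # far half of the top rim at z=43, as before
        u0,v0=proj(c,[[x,y,25]])[0].round().astype(int);w=24
        m=np.zeros((400,640),np.uint8);m[v0-w:v0+w,u0-w:u0+w]=st[v0-w:v0+w,u0-w:u0+w]
        m=cv2.morphologyEx(m,cv2.MORPH_CLOSE,np.ones((3,3)));b=blobs(m,60,2500)
        P=cast(c,max(b,key=cv2.contourArea),43);cam=np.array(c["pose"])[:2,3];u=(P.mean(0)-cam);u/=np.linalg.norm(u);q=P.mean(0)
        for _ in range(4):q,r=fit(P[(P-q)@u>-2])
        print(n,k,"off",(q-[x,y]).round(1),"diam",round(2*r,1))
a=cv2.imread
s=pickle.load(open("pics/scene9.pkl","rb"))["pixels"][120:310,90:480,::-1]
cv2.imwrite("pics/end.png",cv2.resize(s,None,fx=2,fy=2,interpolation=2))
E
```

```text
time: 28.8
tool_pos: [208.2, -489.0, 174.8]
tcp_rot: [3.141, 0.0, -0.003]
contact_force: [1.8, 0.3, 0.4]
grip_width: 54.1
finger_force: 0.0
scene A off [-2.5 -0.9] diam 32.4
scene B off [-1.7  0.9] diam 43.7
scene C off [0.2 0.5] diam 55.0
scene D off [0.8 0.6] diam 67.7
top A off [ 1.2 -3.2] diam 33.3
top B off [47.   1.6] diam 32.0
top C off [ 5.3 -1.3] diam 51.1
top D off [ 1.8 -1.5] diam 65.0
```

View pics/end.png

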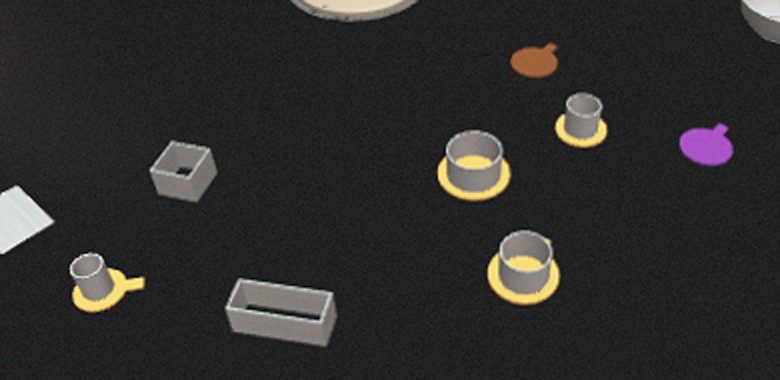

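The final view shows each ring upright with gold showing all round its board: A at (92,280), B at (583,118), C at (525,265), D at (474,165). The measured offsets are 1–3 mm, except in two poor top-view fits. For B that fit took in another blob, and the scene view gives 2 mm. For C it reads 5 mm. The square and oblong frames have not moved.

```bash
python3 -c "
from plant import workorder
print(workorder.close_job())"
```

```text
the job is handed in; nothing more can be done
None
```

The job is handed in: all four rings stand on their matching gold boards, within about 3 mm of centre in the scene view, the frames were left where they stood, and it took about 29 s; no verdict was returned.

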